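# Set up the bar microphone and its gain ring for a video consultation

### The job

Set up the desk for a video consultation: take the bar microphone off its charging dock by an end, lay it on the desk to take it again by its middle, and press it into the spring holder, either way round and roughly centred, until the spring fingers at both ends have snapped around it and it lies fully down. Then turn the outer ring of the concentric dial on the audio box clockwise until its line points at the triangle, without turning the inner knob. Leave everything else on the desk where it is.

Things in the scene. Friction and masses are not known exactly. Their poses are not given: they have to be found in the camera images.
- mic_center (a point): Centre of the bar microphone: a loose round aluminium bar, 160 mm long, 24 mm in diameter, about 110 g, dark rings round both ends, ends alike; its x axis runs along it. The middle 56 mm is square, 24 x 24 mm, so it does not roll. It starts in the dock, level, centre 40 mm above the desk; lying on the desk its centre is 12 mm up. The desk straight ahead, 0.40 to 0.50 m from the robot, is free.
- dock: The charging dock, fixed: a black block 70 mm long (x), 60 mm wide, with two walls either side of a slot 30 mm wide, 52 mm high (level with the top of the microphone). Origin at its underside. The microphone lies along its x axis and sticks out about 45 mm at each end in free air, its underside 28 mm above the desk; it lifts straight up.
- holder_seat (a point): Point in the spring holder where the microphone's centre must finally lie, 40 mm above the desk; its x axis runs along the seat. At 41 to 53 mm each side of it along x stands a pair of sprung steel fingers, 64 mm high, flared at the top, with beads 17 mm apart at 49 mm height; pressing the microphone down (8 to 12 N in all) spreads them until they snap over it. They are first touched with its centre 19 mm above the seat.
- holder: The holder, fixed: steel base plate 160 (x) x 76 mm, 12 mm thick, origin at its underside, with a black slotted block at each end, 40 to 78 mm from the middle. The slot floor is 28 mm up; from 54 to 78 mm the slot has walls 34 mm apart, 52 mm high, so the microphone cannot be held there. The middle 80 mm is free for the gripper's fingers. Nothing stops the microphone along x.
- dial_axis (a point): Point on the common vertical axis of the two dials, half-way up the outer ring, 59 mm above the desk. The outer ring is a black fluted disc 58 mm in diameter, from 48 to 70 mm above the desk. The inner knob, aluminium, 25 mm in diameter, stands on it from 70 to 96 mm above the desk. They turn independently.
- audio_box: The fixed grey audio box, 150 x 150 mm, its top 45 mm above the desk, the dials at the middle of its top; origin at its underside, on the dial axis. The marks on it are flat.
- triangle_mark (a point): Tip of the white outlined triangle on the top of the audio box, 36 mm from the dial axis, pointing at it (on the side of the box's +x axis, away from the robot); the other marks around are short plain ticks.
- ring_line (a point): Point on the white line on top of the outer ring, 26 mm from the dial axis and 70 mm above the desk. It must end up pointing at the triangle.
- inner_line (a point): Point at the rim end of the dark line on top of the inner knob, 12 mm from the axis, 96 mm above the desk. It must stay where it is.
- outer_ring (a joint): Angle of the outer ring, rad: 0 when its line points at the triangle; grows as it is turned clockwise seen from above. It starts negative (-2.6 to -0.9); stops at -2.9 and 0.8. Turns with friction of about 0.05 N m and stays where it is left.
- flask: Green drinking flask, 74 mm in diameter, 240 mm high; origin at its foot. Bystander.
- jar_a: White jar, 66 mm in diameter, 60 mm high; origin at its foot. Bystander.
- jar_b: White jar, 52 mm in diameter, 50 mm high; origin at its foot. Bystander.
- case: White earbud case, 45 x 55 x 22 mm; origin at its underside. Bystander.
- pillbox: Clear pill box, 30 x 36 x 20 mm; origin at its underside. Bystander.
- eraser: White eraser, 20 x 42 x 14 mm; origin at its underside. Bystander.
There are look-alikes about, which are no part of the job. What is shaped like the audio_box but red is not meant.

How it is judged:
By the outcome, as a careful person would: the job done as asked, in the order asked, and still so for the second after the job is handed in, with the robot touching nothing.
It also fails if it takes over 72 s, if anything falls off the work surface, if the arm or the gripper's body presses on something with over 40 N, if the wrist force passes 120 N, or if a joint passes its speed limit or range.

### The arm

A 6-joint arm with a two-finger parallel gripper is mounted at the origin on the work surface. World frame = base frame: x ahead of the robot, y to its left, z up, the work surface at z = 0. Lengths are in m, angles in rad, forces in N, time in s.
With the tool pointing down it reaches from about 0.375 to 0.75 m from the base axis. Payload 9 kg.
Tool frame: the origin (TCP) lies midway between the tips of the shut fingers; the grasp point (between the pads) lies 19 mm behind it; z points along the fingers, y is the line along which they close (so a half turn about z gives the same grasp; the last joint's range is limited). The gripper opens to 85 mm and grips with 20 to 120 N. Pads are 22 mm wide; open, the fingers measure 114 mm over their backs; the gripper's body (76 mm by 85 mm) begins 54 mm behind the grasp point. The pads swing forward as they close: fully open they stand 13 mm farther back than shut.
Start: joints at [1.009, 0.104, 0.097, 1.564, 0, 1.353], TCP at [0.202, 0.565, 0.231] pointing down, gripper open.
Joint ranges: [-2.99, 2.99], [-0.84, 1.86], [-1.1, 1.16], [-1.84, 2.11], [-1.51, 1.56], [-3.14, 3.14]. Speed limits (rad/s): [2.22, 2.22, 2.57, 3.14, 3.14, 3.14].

### API

Orientations are given as a unit quaternion [w, x, y, z].
In Python, from plant import env gives the robot as it stands.
- The arm moves only by the tool carry_out, never from a script. Its argument "targets" is a list of rows, each a list of 3 entries, a list of its own where there are three numbers: the opening, from 0 (shut) to 1 (fully open), then the shift along the tool's x, y, z scaled (see below), then the turn, a rotation vector about the tool's x, y, z scaled (see below). A call has 1 to 12 rows; each row shifts and turns the commanded pose from where the row before left it, along the tool's axes as they then stand; what a row does not reach is not made up. The controller multiplies each number of a shift by 0.12 m and each number of a turn by 8 degrees. A row lasts 1/10 s, in which the tool goes at most 50 mm and 8.59 degrees, less where a joint would pass 70% of its speed; a pose out of reach is approached as far as the arm can. A call with a number of a shift or a turn outside -1 to 1 is refused whole. A call with a gripper value outside its range is refused whole. The fingers move at their own pace and stop on an object; "squeeze" is the grip in N (left out, the last holds). Time passes only in rows, so rows that do not move let the fingers close. It gives the time, the measured TCP pose, the force, the opening and the grip force at its end, in the units of the state.
- env.get_obs(): the state, without advancing time (a new reading comes with each control period).
- env.capture(name): name is "side" or "top" or "wrist"; returns a dict with "frame" (400x640x3 uint8, blue, green, red), "fx", "fy", "cx", "cy" (pixels), "R" (3x3) and "t" (3): a world point X has camera coordinates R X + t. Camera axes: x right, y down, z forward; pixel columns grow to the right and rows downward; lengths in m; the calibration is good to about 2 mm. A picture is of the moment at which its call begins. There is no depth.
- env.sign_off(): hands the job in; it is judged then, once.
The state is a dict: "clock": time; "q": joint angles; "joint_vel": joint speeds; "joint_efforts": joint torques, N m; "ee_pos": TCP position; "orientation": TCP orientation; "wrist_force": force on the tool from outside, world axes, zero at the start; "moment": the same for the moment, N m; "opening": opening from 0.0 (shut) to 1.0 (fully open); "grip_force": force on a finger pad.
Only numpy, scipy, OpenCV 4.12 (cv2) and the standard library are available. Lean on these libraries where they do the work, as an engineer would, in place of code of your own. Each camera call takes 0.05 s, during which the arm holds its last target. There are 200 camera calls.

## Working session

There is one attempt and no reset: what is moved stays moved. The work goes in short steps, Python scripts to look and compute and a tool call to move; the robot and the scene stay as the last step left them, time stands still between calls to the robot, and variables do not carry over. Pictures are saved under pics/ and viewed, at most 10 in all, crops included, and the job is handed in when it is done.

Besides the shell and the picture viewer there is one more tool, called after "Request:" as name([rows], argument=value, ...), one row to a line, values as JSON. carry_out: Moves the arm, as the interface text tells. Its arguments: {"type":"object","properties":{"targets":{"type":"array"},"squeeze":{"type":"number"}},"required":["targets"]}

```bash
mkdir -p pics; ls
cat > h.py <<'E'
import numpy as np, cv2
from plant import env
from scipy.spatial.transform import Rotation as Ro
def snap(n,f=None):
    c=env.capture(n)
    for k in("R","t"): c[k]=np.array(c[k])
    if f: cv2.imwrite("pics/"+f,c["frame"])
    np.savez("cap_"+n+".npz",**c); return c
def load(n): return dict(np.load("cap_"+n+".npz"))
def ray(c,u,v,z):
    o=-c["R"].T@c["t"]; d=c["R"].T@np.array([(u-c["cx"])/c["fx"],(v-c["cy"])/c["fy"],1])
    return o+d*(z-o[2])/d[2]
def proj(c,X):
    p=c["R"]@np.array(X)+c["t"]; return c["fx"]*p[0]/p[2]+c["cx"],c["fy"]*p[1]/p[2]+c["cy"]
def pose():
    s=env.get_obs(); w,x,y,z=s["orientation"]; return np.array(s["ee_pos"]),Ro.from_quat([x,y,z,w]).as_matrix(),s
def todo(target,yaw=None):
    """tool-frame shift in units of .12m, turn about tool z in units of 8deg; yaw = world angle of tool x"""
    p,R,s=pose(); print("pos",p.round(4),"R",R.round(3).tolist(),"clk",s["clock"],"open",s["opening"],"F",np.round(s["wrist_force"],1))
    print("shift u",(R.T@(np.array(target)-p)/.12).round(3))
    if yaw is not None:
        cur=np.arctan2(R[1,0],R[0,0]); d=(cur-yaw+np.pi/2)%np.pi-np.pi/2
        print("tool-z turn u (8deg)",np.degrees(d)/8)
E
python3 - <<'E'
from h import *
for n in("top","side","wrist"):
    c=snap(n,n+"0.png"); print(n,c["fx"],c["R"].round(2).tolist(),c["t"].round(3))
p,R,s=pose(); print(R.round(3),s)
E
```

```text
pics
top 445.181644575809 [[-0.06, -1.0, -0.0], [-0.98, 0.06, -0.21], [0.21, -0.01, -0.98]] [0.016 0.531 1.195]
side 440.93127719842556 [[0.92, -0.4, -0.02], [-0.33, -0.72, -0.61], [0.23, 0.57, -0.79]] [-0.458  0.213  1.025]
wrist 283.9315880755708 [[0.34, 0.94, -0.0], [0.89, -0.32, 0.33], [0.31, -0.11, -0.95]] [-0.599 -0.041  0.379]
[[-0.941  0.337 -0.001]
 [ 0.337  0.941 -0.001]
 [ 0.    -0.001 -1.   ]] {'clock': 0.15, 'q': array([1.00931066e+00, 1.04566036e-01, 9.66941477e-02, 1.56393472e+00,
       1.19968455e-05, 1.35310442e+00]), 'joint_vel': array([ 0.00091578, -0.0028432 ,  0.00329864,  0.00124251, -0.0011049 ,
        0.00092252]), 'joint_efforts': array([ 1.66620306e-03, -5.57354951e+01,  5.04008210e+01,  1.24206446e-02,
       -3.72297754e-04,  1.49728703e-05]), 'ee_pos': array([0.20208322, 0.56467877, 0.23072413]), 'orientation': array([-1.97405117e-04,  1.71051559e-01,  9.85261949e-01, -4.65009120e-04]), 'wrist_force': array([-0.95642625, -0.34688058, -0.32381748]), 'moment': array([0.01995934, 0.01006147, 0.00392491]), 'grip_force': 0.0, 'opening': 1.002316414583119}
```

View pics/top0.png

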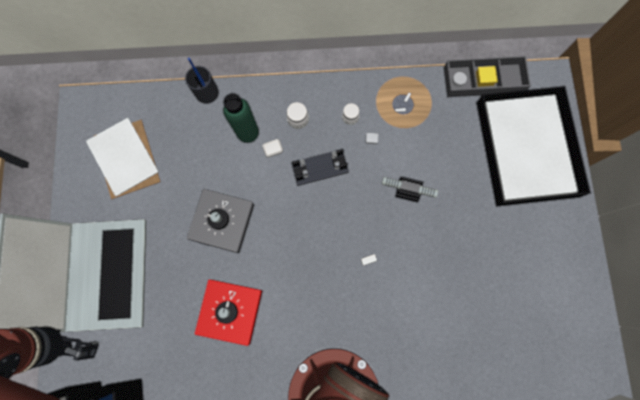

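View pics/side0.png

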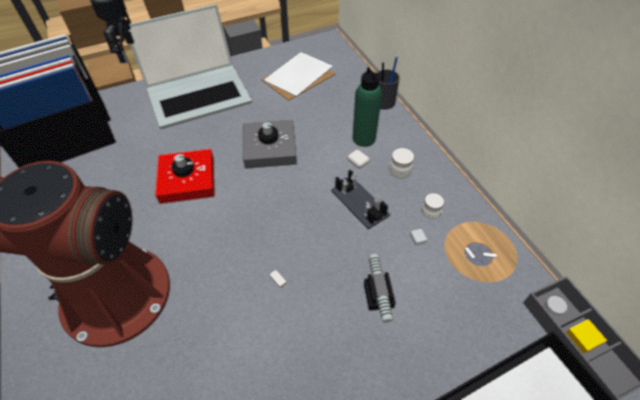

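Top view: microphone on its dock at (410,188), holder at (320,167), and the grey audio box at (221,219). Look-alikes are the red box (228,312) and a dial-like disc on the wooden board (404,103). I choose the grey box, and the only bar in a dock. Close crop next.

Run:
```python
from h import *
c=load("top"); f=c["frame"]
a=cv2.resize(f[170:270,175:275],(400,400),interpolation=cv2.INTER_CUBIC)
b=cv2.resize(f[135:215,280:445],None,fx=4.8,fy=4.8,interpolation=cv2.INTER_CUBIC)[:,:792]
o=np.zeros((600,800,3),np.uint8); b=cv2.resize(f[140:210,285:445],(640,280),interpolation=cv2.INTER_CUBIC)
o[:280,:640]=b; o[280:600,:320]=cv2.resize(f[180:260,180:260],(320,320),interpolation=cv2.INTER_CUBIC)
s=load("side")["frame"]; o[280:600,330:330+400]=cv2.resize(s[110:174,230:310],(400,320),interpolation=cv2.INTER_CUBIC)
cv2.imwrite("pics/crop1.png",o)
for n,(u,v),z in [("mic",(410.5,188),.045),("m1",(384,181.5),.04),("m2",(437,194),.04),("hold",(320,167),.012),("h1",(293,176),.012),("h2",(347,157),.012),("dial",(218,217),.08),("box",(221,219.5),.045),("flask",(250,138),0),("jara",(297,122),0),("jarb",(351,117),0),("er",(369,259),.014),("case",(272,148),.02),("pill",(372,138),.02)]:
    print(n,ray(c,u,v,z).round(3))
```

```text
mic [ 0.548 -0.251  0.045]
m1 [ 0.573 -0.178  0.04 ]
m2 [ 0.528 -0.326  0.04 ]
hold [0.635 0.003 0.012]
h1 [0.612 0.084 0.012]
h2 [ 0.661 -0.079  0.012]
dial [0.49  0.289 0.08 ]
box [0.489 0.289 0.045]
flask [0.742 0.21  0.   ]
jara [ 0.785  0.066 -0.   ]
jarb [ 0.792 -0.1    0.   ]
er [ 0.357 -0.121  0.014]
case [0.699 0.142 0.02 ]
pill [ 0.713 -0.157  0.02 ]
```

View pics/crop1.png

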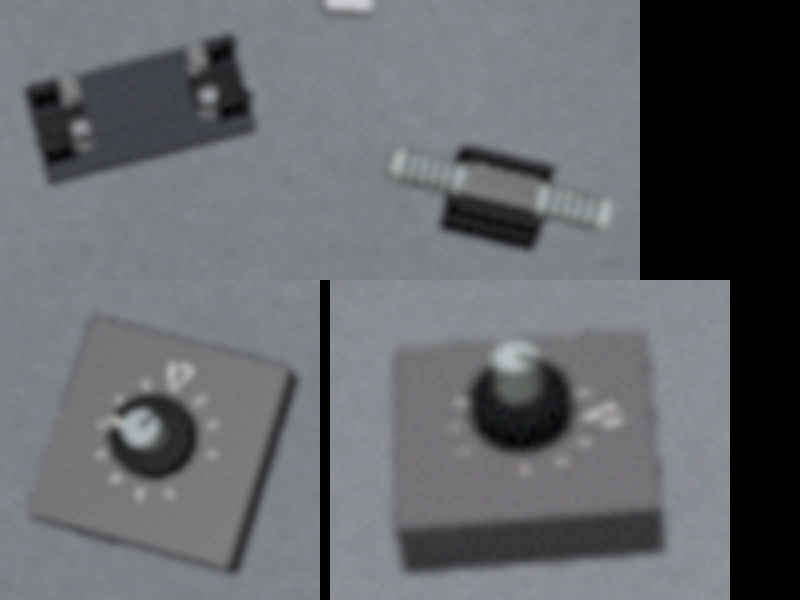

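The crop confirms the grey box, with its ring line at about (115,422) in the crop and the triangle at (180,375). It also shows the bar with light rings in the dock and the holder with four fingers. Setting out to hover above the microphone's +y end.

```bash
python3 -c "
from h import *
todo([.568,-.195,.21],np.radians(73))"
```

```text
pos [0.2021 0.5647 0.2307] R [[-0.941, 0.337, -0.001], [0.337, 0.941, -0.001], [0.0, -0.001, -1.0]] clk 0.15 open 1.002316414583119 F [-1.  -0.3 -0.3]
shift u [-5.005 -4.932  0.176]
tool-z turn u (8deg) 10.912757741178073
```

Request:
carry_out([
  [1, [-0.28, -0.27, 0.01], [0, 0, 0]],
  [1, [-0.28, -0.27, 0.01], [0, 0, 0]],
  [1, [-0.28, -0.27, 0.01], [0, 0, 0]],
  [1, [-0.28, -0.27, 0.01], [0, 0, 0]],
  [1, [-0.28, -0.27, 0.01], [0, 0, 0]],
  [1, [-0.28, -0.27, 0.01], [0, 0, 0]],
  [1, [-0.28, -0.27, 0.01], [0, 0, 0]],
  [1, [-0.28, -0.27, 0.01], [0, 0, 0]],
  [1, [-0.28, -0.27, 0.01], [0, 0, 0]],
  [1, [-0.28, -0.27, 0.01], [0, 0, 0]],
  [1, [-0.28, -0.27, 0.01], [0, 0, 0]],
  [1, [-0.28, -0.27, 0.01], [0, 0, 0]],
], squeeze=80)

```text
clock: 1.35
ee_pos: [0.4512, 0.061, 0.2169]
orientation: [0.0, 0.171, 0.985, 0.0]
wrist_force: [0.6, 0.3, 0.7]
opening: 0.999
grip_force: 0.0
```

Request:
carry_out([
  [1, [-0.28, -0.28, 0.01], [0, 0, 0]],
  [1, [-0.28, -0.28, 0.01], [0, 0, 0]],
  [1, [-0.28, -0.28, 0.01], [0, 0, 0]],
  [1, [-0.28, -0.28, 0.01], [0, 0, 0]],
  [1, [-0.28, -0.28, 0.01], [0, 0, 0]],
  [1, [-0.24, -0.28, 0.01], [0, 0, 0]],
  [1, [0, 0, 0], [0, 0, 0.9]],
])

```text
clock: 2.05
ee_pos: [0.5685, -0.1978, 0.2073]
orientation: [-0.001, 0.235, 0.972, -0.0]
wrist_force: [-0.6, 1.5, -0.5]
opening: 0.999
grip_force: 0.0
```

Request:
carry_out([
  [1, [0, 0, 0], [0, 0, 1]],
  [1, [0, 0, 0], [0, 0, 1]],
  [1, [0, 0, 0], [0, 0, 1]],
  [1, [0, 0, 0], [0, 0, 1]],
  [1, [0, 0, 0], [0, 0, 1]],
  [1, [0, 0, 0], [0, 0, 1]],
  [1, [0, 0, 0], [0, 0, 1]],
  [1, [0, 0, 0], [0, 0, 1]],
  [1, [0, 0, 0], [0, 0, 1]],
  [1, [0, 0, 0], [0, 0, 1]],
  [1, [0, 0, 0], [0, 0, 0]],
])

```text
clock: 3.15
ee_pos: [0.568, -0.1931, 0.2093]
orientation: [-0.0, 0.804, 0.595, -0.0]
wrist_force: [0.4, 0.1, 0.1]
opening: 0.998
grip_force: 0.0
```

```bash
python3 -c "
from h import *
todo([.568,-.195,.21],np.radians(73))
c=snap('wrist','w1.png'); print(proj(c,[.5505,-.252,.052]))
p,R,s=pose();print(s['q'], (-c['R'].T@c['t']-p)@R)"
```

```text
pos [ 0.568  -0.1931  0.2093] R [[0.293, 0.956, -0.0], [0.956, -0.293, 0.0], [0.0, -0.001, -1.0]] clk 3.15 open 0.9980971851697797 F [0.4 0.1 0.1]
shift u [-0.015  0.005 -0.005]
tool-z turn u (8deg) -0.0020503345838678547
(np.float64(318.1438447186781), np.float64(235.42602393655113))
[-5.45470754e-01  1.00941198e-01  5.41983589e-02  1.52452270e+00
  9.60771564e-05  1.31726103e+00] [ 0.08435399  0.00115428 -0.14086082]
```

View pics/w1.png

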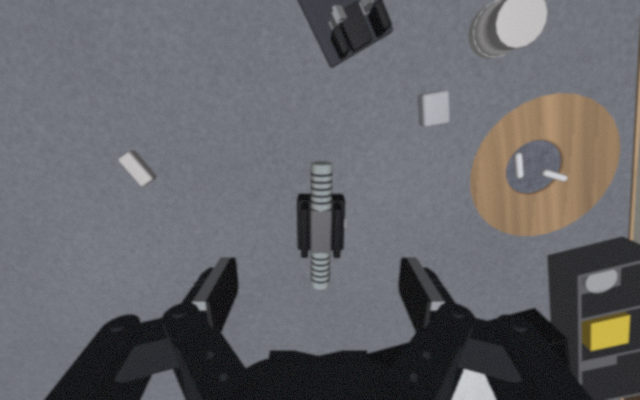

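The wrist view shows the microphone straight up the image from (321,162) to (320,290), in its dock at (320,225), between the finger directions. It is well aligned.

```bash
python3 -c "
from h import *
c=load('wrist')
a=ray(c,321,163,.05);b=ray(c,320,289,.046);m=(a+b)/2
print(a,b,m,np.linalg.norm(a-b))
d=(a-b)[:2];y=np.arctan2(d[1],d[0]);print(np.degrees(y))
g=m+.060*np.array([np.cos(y),np.sin(y),0]); g[2]=.031; todo(g,y)
np.save('mic.npy',[*m,y])"
```

```text
[ 0.57829329 -0.17200033  0.05      ] [ 0.52979234 -0.32736524  0.046     ] [ 0.55404282 -0.24968279  0.048     ] 0.16280847106724944
72.66297195742824
pos [ 0.568  -0.1931  0.2094] R [[0.288, 0.958, -0.0], [0.958, -0.288, 0.0], [0.0, -0.0, -1.0]] clk 3.2 open 1.0027906371928952 F [-0.3  0.2 -0.4]
shift u [0.015 0.03  1.487]
tool-z turn u (8deg) 0.07629429536592763
```

Request:
carry_out([
  [1, [0.015, 0.03, 0.3], [0, 0, 0.08]],
  [1, [0, 0, 0.3], [0, 0, 0]],
  [1, [0, 0, 0.3], [0, 0, 0]],
  [1, [0, 0, 0.25], [0, 0, 0]],
  [1, [0, 0, 0.2], [0, 0, 0]],
  [1, [0, 0, 0.14], [0, 0, 0]],
  [1, [0, 0, 0], [0, 0, 0]],
  [0, [0, 0, 0], [0, 0, 0]],
  [0, [0, 0, 0], [0, 0, 0]],
  [0, [0, 0, 0], [0, 0, 0]],
  [0, [0, 0, 0], [0, 0, 0]],
  [0, [0, 0, 0], [0, 0, 0]],
], squeeze=90)

```text
clock: 4.4
ee_pos: [0.5725, -0.1926, 0.0318]
orientation: [0.0, 0.807, 0.591, 0.0]
wrist_force: [-1.2, 1.1, 6.2]
opening: 0.247
grip_force: 87.9
```

Request:
carry_out([
  [0, [0, 0, 0], [0, 0, 0]],
  [0, [0, 0, 0], [0, 0, 0]],
  [0, [0, 0, 0], [0, 0, 0]],
  [0, [0, 0, 0], [0, 0, 0]],
])

```text
clock: 4.8
ee_pos: [0.5725, -0.1927, 0.0318]
orientation: [0.0, 0.807, 0.591, 0.0]
wrist_force: [-0.7, 1.3, 5.9]
opening: 0.246
grip_force: 87.9
```

Request:
carry_out([
  [0, [0, 0, -0.1], [0, 0, 0]],
  [0, [0, 0, -0.15], [0, 0, 0]],
  [0, [0, 0, -0.2], [0, 0, 0]],
  [0, [0, 0, -0.2], [0, 0, 0]],
  [0, [0, 0, -0.15], [0, 0, 0]],
  [0, [0, 0, 0], [0, 0, -0.7]],
  [0, [0, 0, 0], [0, 0, -0.8]],
  [0, [0, 0, 0], [0, 0, -0.7]],
  [0, [0, 0, 0], [0, 0, 0]],
])

```text
clock: 5.7
ee_pos: [0.5721, -0.1925, 0.1274]
orientation: [0.0, 0.706, 0.708, 0.0]
wrist_force: [-0.1, -0.6, -1.2]
opening: 0.244
grip_force: 88.3
```

```bash
python3 -c "
from h import *
todo([.45,.06,.033],np.pi/2)
snap('wrist');snap('top');s=snap('side')
a=s['frame'];w=load('wrist')['frame']
u,v=map(int,proj(s,[.55,-.2,.12]));print(u,v)
cv2.imwrite('pics/lift.png',np.vstack([cv2.resize(a[v-50:v+50,u-100:u+100],(600,300)),cv2.resize(w,(600,300))]))"
```

```text
pos [ 0.5721 -0.1925  0.1274] R [[-0.003, 1.0, 0.0], [1.0, 0.003, 0.0], [0.0, 0.0, -1.0]] clk 5.7 open 0.24429764265198 F [-0.1 -0.6 -1.2]
shift u [ 2.106 -1.012  0.787]
tool-z turn u (8deg) 0.018101186872944236
370 250
```

View pics/lift.png

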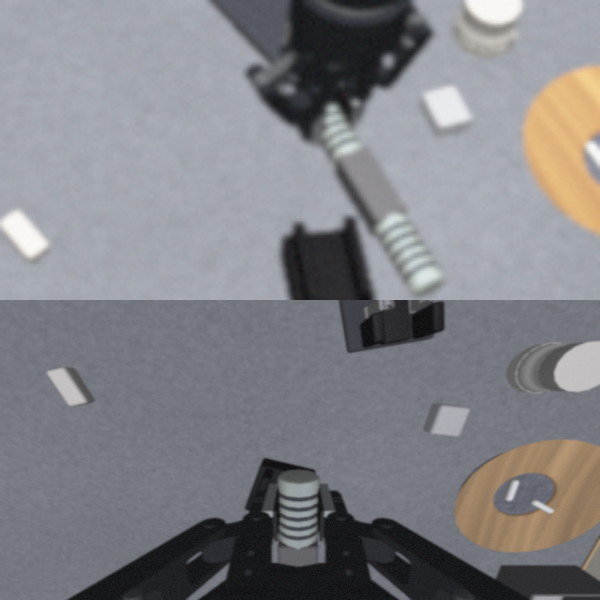

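The bar is held at its end with the rest clear of the dock. Next, check the tilt and carry it to the free area.

```bash
python3 -c "
from h import *
s=load('side')
for z in(.115,.127,.137,.147):print(z,proj(s,[.572,-.333,z]))"
```

```text
0.115 (np.float64(412.21034103358124), np.float64(300.01779215110986))
0.127 (np.float64(413.18739922624104), np.float64(297.35747458208726))
0.137 (np.float64(414.0180370887669), np.float64(295.0958278185947))
0.147 (np.float64(414.8640467439073), np.float64(292.7923269974144))
```

Request:
carry_out([
  [0, [0.3, -0.14, 0], [0, 0, 0]],
  [0, [0.36, -0.17, 0], [0, 0, 0]],
  [0, [0.36, -0.17, 0], [0, 0, 0]],
  [0, [0.36, -0.17, 0], [0, 0, 0]],
  [0, [0.36, -0.17, 0], [0, 0, 0]],
  [0, [0.3, -0.16, 0], [0, 0, 0]],
  [0, [0.06, -0.04, 0], [0, 0, 0]],
  [0, [0, 0, 0.2], [0, 0, 0]],
  [0, [0, 0, 0.2], [0, 0, 0]],
  [0, [0, 0, 0.2], [0, 0, 0]],
  [0, [0, 0, 0.08], [0, 0, 0]],
  [0, [0, 0, 0], [0, 0, 0]],
])

```text
clock: 7.05
ee_pos: [0.4485, 0.0593, 0.0443]
orientation: [-0.001, 0.707, 0.707, -0.001]
wrist_force: [-0.3, -0.6, -1.2]
opening: 0.244
grip_force: 88.5
```

Request:
carry_out([
  [0, [0, 0, 0.1], [0, 0, 0]],
  [0, [0, 0, 0.1], [0, 0, 0]],
  [0, [0, 0, 0.07], [0, 0, 0]],
  [0, [0, 0, 0.03], [0, 0, 0]],
  [0, [0, 0, 0], [0, 0, 0]],
  [0, [0, 0, 0], [0, 0, 0]],
])

```text
clock: 7.65
ee_pos: [0.4496, 0.0594, 0.0096]
orientation: [0.0, 0.707, 0.707, 0.0]
wrist_force: [-0.2, -0.1, -0.4]
opening: 0.24
grip_force: 88.5
```

Request:
carry_out([
  [0, [0, 0, 0.02], [0, 0, 0]],
  [0, [0, 0, 0], [0, 0, 0]],
])

```text
clock: 7.85
ee_pos: [0.4495, 0.0594, 0.007]
orientation: [0.0, 0.707, 0.707, 0.0]
wrist_force: [-0.5, 0.0, -1.6]
opening: 0.244
grip_force: 88.5
```

Request:
carry_out([
  [0, [0, 0, 0.015], [0, 0, 0]],
  [0, [0, 0, 0], [0, 0, 0]],
])

```text
clock: 8.05
ee_pos: [0.4494, 0.0594, 0.005]
orientation: [-0.0, 0.707, 0.707, 0.0]
wrist_force: [-0.3, 0.4, -0.8]
opening: 0.247
grip_force: 88.5
```

Request:
carry_out([
  [0, [0, 0, 0.012], [0, 0, 0]],
  [0, [0, 0, 0], [0, 0, 0]],
])

```text
clock: 8.25
ee_pos: [0.4496, 0.0594, 0.0041]
orientation: [0.0, 0.707, 0.707, 0.0]
wrist_force: [-2.3, 0.4, 4.4]
opening: 0.245
grip_force: 89.5
```

Request:
carry_out([
  [0.4, [0, 0, 0], [0, 0, 0]],
  [0.6, [0, 0, 0], [0, 0, 0]],
  [0.6, [0, 0, 0], [0, 0, 0]],
  [0.6, [0, 0, 0], [0, 0, 0]],
  [0.6, [0, 0, -0.2], [0, 0, 0]],
  [0.6, [0, 0, -0.3], [0, 0, 0]],
  [0.7, [0, 0, -0.3], [0, 0, 0]],
  [0.7, [0, 0, 0], [0, 0, 0]],
])

```text
clock: 9.05
ee_pos: [0.4523, 0.059, 0.1046]
orientation: [0.003, 0.707, 0.708, 0.002]
wrist_force: [0.9, 0.1, 0.6]
opening: 0.7
grip_force: 0.0
```

```bash
python3 -c "
from h import *
todo([.45,0,.1],np.pi/2)
c=snap('wrist');t=snap('top')
cv2.imwrite('pics/laid.png',np.hstack([c['frame'][:,120:520],cv2.resize(t['frame'][170:270,270:370],(400,400),interpolation=cv2.INTER_CUBIC)]))"
```

```text
pos [0.4523 0.059  0.1046] R [[-0.001, 1.0, 0.007], [1.0, 0.001, -0.001], [-0.001, 0.007, -1.0]] clk 9.05 open 0.6997543206367083 F [0.9 0.1 0.6]
shift u [-0.491 -0.02   0.039]
tool-z turn u (8deg) 0.008258515324066094
```

View pics/laid.png

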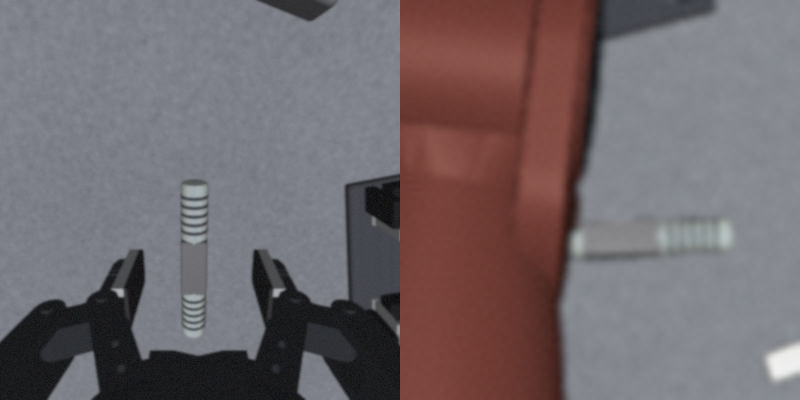

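The microphone lies on the desk: ends at (314,181) and (313,337) in the wrist image, and the square part from row 241 to 295.

```bash
python3 -c "
from h import *
c=load('wrist')
a=ray(c,314.5,241,.024);b=ray(c,313.5,295,.024);m=(a+b)/2;print(a,b,np.linalg.norm(a-b))
e=ray(c,314,182,.02);f=ray(c,313.5,336,.02);print(e,f,(e+f)/2)
d=(e-f)[:2];y=np.arctan2(d[1],d[0]);print(np.degrees(y)); m[2]=.004; todo(m,y)"
```

```text
[0.45037281 0.02934229 0.024     ] [ 0.4491958  -0.02674364  0.024     ] 0.0560982735417929
[0.45017056 0.0812595  0.02      ] [ 0.44887634 -0.0791957   0.02      ] [0.44952345 0.0010319  0.02      ]
89.53786728449788
pos [0.4501 0.0593 0.1004] R [[-0.001, 1.0, 0.002], [1.0, 0.001, -0.0], [-0.0, 0.002, -1.0]] clk 9.15 open 0.7013951690438054 F [-0.3 -0.7 -0.2]
shift u [-0.483 -0.005  0.803]
tool-z turn u (8deg) 0.06563629666052848
```

Request:
carry_out([
  [0.7, [-0.25, 0, 0], [0, 0, 0.06]],
  [0.7, [-0.23, 0, 0.1], [0, 0, 0]],
  [0.7, [0, 0, 0.25], [0, 0, 0]],
  [0.7, [0, 0, 0.25], [0, 0, 0]],
  [0.7, [0, 0, 0.15], [0, 0, 0]],
  [0.7, [0, 0, 0.05], [0, 0, 0]],
  [0.7, [0, 0, 0], [0, 0, 0]],
  [0, [0, 0, 0], [0, 0, 0]],
  [0, [0, 0, 0], [0, 0, 0]],
  [0, [0, 0, 0], [0, 0, 0]],
  [0, [0, 0, 0], [0, 0, 0]],
  [0, [0, 0, 0], [0, 0, 0]],
], squeeze=100)

```text
clock: 10.35
ee_pos: [0.4502, 0.0016, 0.0051]
orientation: [0.001, 0.71, 0.705, 0.001]
wrist_force: [-1.3, 0.3, 7.1]
opening: 0.255
grip_force: 98.9
```

Request:
carry_out([
  [0, [0, 0, 0], [0, 0, 0]],
  [0, [0, 0, -0.1], [0, 0, 0]],
  [0, [0, 0, -0.25], [0, 0, 0]],
  [0, [0, 0, -0.35], [0, 0, 0]],
  [0, [0, 0, -0.35], [0, 0, 0]],
  [0, [0, 0, -0.2], [0, 0, 0]],
  [0, [0, 0, 0], [0, 0, -0.7]],
  [0, [0, 0, 0], [0, 0, -0.8]],
  [0, [0, 0, 0], [0, 0, -0.6]],
  [0, [0, 0, 0], [0, 0, 0]],
])

```text
clock: 11.35
ee_pos: [0.4494, 0.0018, 0.1546]
orientation: [0.0, 0.599, 0.801, 0.0]
wrist_force: [0.0, -0.2, -2.1]
opening: 0.258
grip_force: 98.2
```

```bash
python3 -c "
from h import *
c=snap('wrist');t=snap('top')
print(pose()[0],proj(c,[.636,.003,.03]))
todo([.636,.003,.11],np.radians(106.7))
cv2.imwrite('pics/hold.png',np.vstack([cv2.resize(c['frame'][:,:],(480,300)),cv2.resize(t['frame'][130:205,260:380],(480,300),interpolation=cv2.INTER_CUBIC)]))"
```

```text
[0.44930696 0.00177679 0.15421976] (np.float64(489.96761779418915), np.float64(240.18352951302322))
pos [0.4493 0.0018 0.1542] R [[-0.28, 0.96, 0.001], [0.96, 0.28, -0.0], [-0.0, 0.0, -1.0]] clk 11.45 open 0.25749650375368227 F [ 0.   0.1 -1.8]
shift u [-0.425  1.496  0.369]
tool-z turn u (8deg) -0.05783020233605626
```

View pics/hold.png

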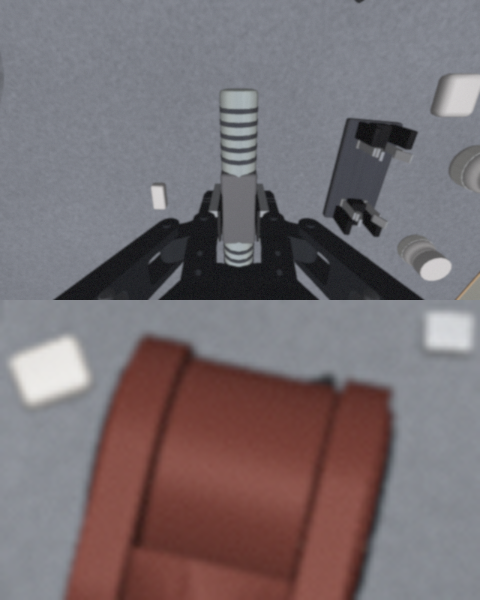

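Run:
```python
from h import *
c=load('wrist');yw=lambda a,b:(np.degrees(np.arctan2(*(a-b)[1::-1]))%180).round(1)
a=ray(c,467,157,.012);b=ray(c,436,287,.012);print('wrist left edge',a,b,yw(a,b),np.linalg.norm(a-b))
# top picture from the start
cv2.imread
t=dict(load('top'));f=cv2.imread('pics/top0.png')
P=[ray(t,297.5,185.5,.006),ray(t,348.5,172,.006)];print('top near edge',P,yw(*P),np.linalg.norm(P[0]-P[1]))
g=cv2.cvtColor(f,cv2.COLOR_BGR2GRAY); m=((g<75)*255).astype(np.uint8); m[:, :285]=0; m[:,355:]=0; m[:140]=0; m[200:]=0
n,l,st,ce=cv2.connectedComponentsWithStats(m)
print(st[1:].tolist())
i=1+np.argmax(st[1:,4]); r=cv2.minAreaRect(np.argwhere(l==i)[:,::-1].astype(np.float32)); print(r)
bx=cv2.boxPoints(r)
for p in bx: print(p,ray(t,*p,.012).round(4))
# wrist crop for fingers
cv2.imwrite('pics/hz.png',cv2.resize(c['frame'][140:330,420:580],None,fx=3,fy=3,interpolation=cv2.INTER_CUBIC))
```

```text
wrist left edge [0.58430581 0.07499831 0.012     ] [ 0.61804957 -0.0758988   0.012     ] 102.6 0.15462399493557769
top near edge [array([0.58401423, 0.0723055 , 0.006     ]), array([ 0.61641914, -0.08042888,  0.006     ])] 102.0 0.15613413672487178
[[292, 149, 56, 36, 1084]]
((319.941162109375, 166.76473999023438), (24.25356101989746, 53.84291076660156), 75.96376037597656)
[290.88235 161.52943] [0.6568 0.0884 0.012 ]
[343.11765 148.47063] [ 0.6883 -0.0689  0.012 ]
[348.99997 172.00005] [ 0.6147 -0.0815  0.012 ]
[296.76468 185.05885] [0.584  0.0741 0.012 ]
```

View pics/hz.png

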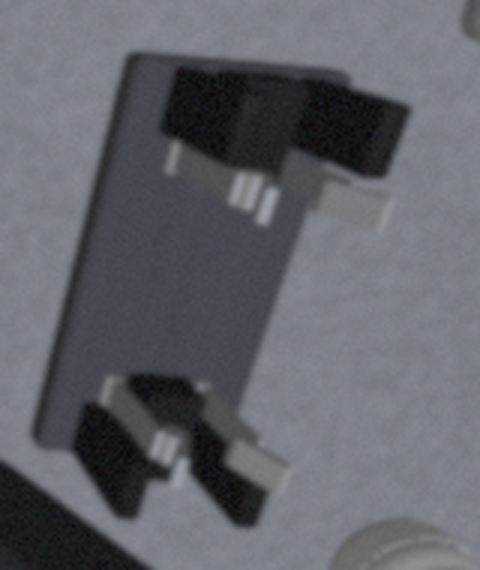

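The crop shows the plate running from lower-left to upper-right, with finger pairs near crop (250,190) and (180,440). The holder yaw is about 102.3° and its centre about (0.638, 0.006). I'll hover with an offset along the seat to take one close look.

```bash
python3 -c "
from h import *
todo([.655,-.072,.135],np.radians(102.3))"
```

```text
pos [0.4493 0.0018 0.1542] R [[-0.28, 0.96, 0.001], [0.96, 0.28, -0.0], [-0.0, 0.0, -1.0]] clk 11.45 open 0.25749650375368227 F [ 0.   0.1 -1.8]
shift u [-1.07   1.474  0.161]
tool-z turn u (8deg) 0.49216979766394453
```

Request:
carry_out([
  [0, [-0.18, 0.24, 0], [0, 0, 0]],
  [0, [-0.2, 0.28, 0], [0, 0, 0]],
  [0, [-0.2, 0.28, 0], [0, 0, 0]],
  [0, [-0.2, 0.28, 0], [0, 0, 0]],
  [0, [-0.2, 0.28, 0.03], [0, 0, 0]],
  [0, [-0.09, 0.11, 0.13], [0, 0, 0]],
  [0, [0, 0, 0], [0, 0, 0.5]],
  [0, [0, 0, 0], [0, 0, 0]],
  [0, [0, 0, 0], [0, 0, 0]],
])

```text
clock: 12.35
ee_pos: [0.6546, -0.0715, 0.1348]
orientation: [0.0, 0.626, 0.779, 0.0]
wrist_force: [0.2, -0.1, -0.9]
opening: 0.253
grip_force: 98.7
```

```bash
python3 -c "
from h import *
c=snap('wrist','w2.png');print(pose()[0])
for x in(47,-47):
  X=np.array([.638,.006,.064])+np.array([-.213,.977,0])*x/1000; print(proj(c,X))"
```

```text
[ 0.65469362 -0.07150362  0.13507373]
(np.float64(317.813863326746), np.float64(34.30389431309078))
(np.float64(317.7612434254503), np.float64(174.10373541323878))
```

View pics/w2.png

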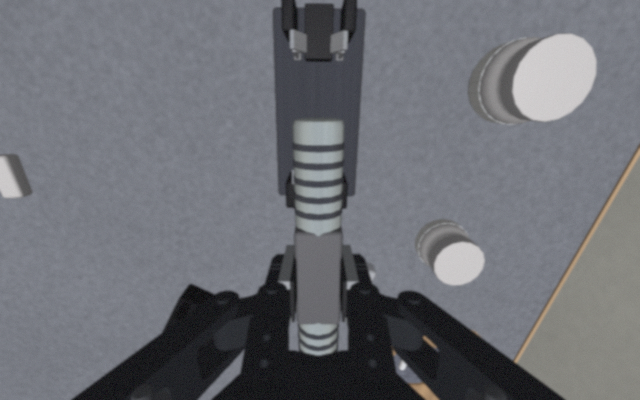

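The wrist view shows the holder fingers at columns 296 and 341, centred on 318.5. The microphone is centred on 318.5 too, so it is laterally aligned. The plate runs from row 8 to row 195.

```bash
python3 -c "
from h import *
c=load('wrist')
a=ray(c,319.5,8,.012);b=ray(c,317.5,195,.012);print(a,b,np.linalg.norm(a-b));m=(a+b)/2;d=a-b;y=np.arctan2(d[1],d[0]);print(m,np.degrees(y))
print('end of mic',ray(c,318.5,120,.15))
m[2]=.075;todo(m,y)
m=np.array([.638,.006,.075]);todo(m)"
```

```text
[0.62313046 0.08035314 0.012     ] [ 0.65490251 -0.0728051   0.012     ] 0.15641901772964523
[0.63901649 0.00377402 0.012     ] 101.7195529191394
end of mic [0.63883874 0.0037812  0.15      ]
pos [ 0.6547 -0.0715  0.1351] R [[-0.215, 0.977, 0.001], [0.977, 0.215, -0.0], [-0.0, 0.001, -1.0]] clk 12.4 open 0.2556117528473385 F [ 0.1 -0.  -0.9]
shift u [0.641 0.007 0.5  ]
tool-z turn u (8deg) 0.08930773620341105
pos [ 0.6547 -0.0715  0.1351] R [[-0.215, 0.977, 0.001], [0.977, 0.215, -0.0], [-0.0, 0.001, -1.0]] clk 12.4 open 0.2556117528473385 F [ 0.1 -0.  -0.9]
shift u [0.661 0.003 0.5  ]
```

Request:
carry_out([
  [0, [0.25, 0, 0], [0, 0, 0.06]],
  [0, [0.28, 0, 0], [0, 0, 0]],
  [0, [0.12, 0, 0], [0, 0, 0]],
  [0, [0, 0, 0], [0, 0, 0]],
  [0, [0, 0.005, 0.15], [0, 0, 0]],
  [0, [0, 0, 0.2], [0, 0, 0]],
  [0, [0, 0, 0.2], [0, 0, 0]],
  [0, [0, 0, 0.1], [0, 0, 0]],
  [0, [0, 0, 0], [0, 0, 0]],
  [0, [0, 0, 0], [0, 0, 0]],
])

```text
clock: 13.4
ee_pos: [0.6395, 0.0042, 0.0575]
orientation: [0.0, 0.63, 0.777, 0.0]
wrist_force: [-0.7, -0.0, -1.0]
opening: 0.253
grip_force: 98.7
```

Request:
carry_out([
  [0, [0, 0, 0.03], [0, 0, 0]],
  [0, [0, 0, 0.03], [0, 0, 0]],
  [0, [0, 0, 0], [0, 0, 0]],
])

```text
clock: 13.7
ee_pos: [0.639, 0.0044, 0.0499]
orientation: [0.0, 0.63, 0.777, -0.0]
wrist_force: [-3.5, -1.7, 2.0]
opening: 0.255
grip_force: 99.2
```

Request:
carry_out([
  [0, [0, -0.008, 0.02], [0, 0, 0]],
  [0, [0, 0, 0.02], [0, 0, 0]],
  [0, [0, 0, 0], [0, 0, 0]],
])

```text
clock: 14.0
ee_pos: [0.6387, 0.0044, 0.0452]
orientation: [0.001, 0.63, 0.777, 0.0]
wrist_force: [-1.5, -1.6, 4.1]
opening: 0.262
grip_force: 99.3
```

Request:
carry_out([
  [0, [0, 0, 0.02], [0, 0, 0]],
  [0, [0, 0, 0.02], [0, 0, 0]],
  [0, [0, 0, 0], [0, 0, 0]],
])

```text
clock: 14.3
ee_pos: [0.6377, 0.0046, 0.0388]
orientation: [-0.0, 0.63, 0.777, -0.0]
wrist_force: [-0.6, -1.2, -1.4]
opening: 0.255
grip_force: 98.6
```

Request:
carry_out([
  [0, [0, 0, 0.02], [0, 0, 0]],
  [0, [0, 0, 0], [0, 0, 0]],
])

```text
clock: 14.5
ee_pos: [0.6375, 0.0047, 0.0362]
orientation: [-0.001, 0.63, 0.777, -0.0]
wrist_force: [-0.7, -0.1, -5.0]
opening: 0.258
grip_force: 98.2
```

Request:
carry_out([
  [0, [0, 0, 0.02], [0, 0, 0]],
  [0, [0, 0, 0.01], [0, 0, 0]],
  [0, [0, 0, 0], [0, 0, 0]],
])

```text
clock: 14.8
ee_pos: [0.6377, 0.0047, 0.0331]
orientation: [-0.0, 0.63, 0.777, -0.0]
wrist_force: [-1.0, 0.4, -3.9]
opening: 0.257
grip_force: 98.3
```

Request:
carry_out([
  [0, [0, 0, 0.01], [0, 0, 0]],
  [0, [0, 0, 0], [0, 0, 0]],
])

```text
clock: 15.0
ee_pos: [0.6377, 0.0047, 0.0331]
orientation: [-0.0, 0.63, 0.777, -0.0]
wrist_force: [-4.5, 1.1, 4.3]
opening: 0.258
grip_force: 99.7
```

Request:
carry_out([
  [0, [0, 0, 0.01], [0, 0, 0]],
  [0, [0, 0, 0], [0, 0, 0]],
])

```text
clock: 15.2
ee_pos: [0.6378, 0.0047, 0.0331]
orientation: [-0.0, 0.63, 0.777, -0.0]
wrist_force: [-9.9, 1.3, 13.4]
opening: 0.259
grip_force: 100.8
```

Request:
carry_out([
  [0.4, [0, 0, 0], [0, 0, 0]],
  [0.5, [0, 0, 0], [0, 0, 0]],
  [0.5, [0, 0, 0], [0, 0, 0]],
  [0.5, [0, 0, 0], [0, 0, 0]],
  [0.5, [0, 0, -0.2], [0, 0, 0]],
  [0.5, [0, 0, -0.35], [0, 0, 0]],
  [0.5, [0, 0, -0.4], [0, 0, 0]],
  [0.5, [0, 0, -0.4], [0, 0, 0]],
  [0.5, [-0.3, 0, 0], [0, 0, 0]],
  [1, [-0.3, 0, 0], [0, 0, 0]],
  [1, [0, 0, 0], [0, 0, 0]],
])

```text
clock: 16.3
ee_pos: [0.6536, -0.0699, 0.1932]
orientation: [0.001, 0.631, 0.775, -0.0]
wrist_force: [0.0, 0.1, -0.5]
opening: 0.819
grip_force: 0.0
```

```bash
python3 -c "
from h import *
c=snap('wrist');s=snap('side')
a=cv2.resize(s['frame'][150:250,310:410],(400,400),interpolation=cv2.INTER_CUBIC)
cv2.imwrite('pics/seat.png',np.hstack([c['frame'][:,120:520],a]))
todo([.489,.289,.20])"
```

```text
pos [ 0.6528 -0.0665  0.1928] R [[-0.205, 0.979, -0.001], [0.979, 0.205, 0.001], [0.001, -0.0, -1.0]] clk 16.4 open 0.9745798868458483 F [-0.4  0.4  0.4]
shift u [ 3.179 -0.729 -0.058]
```

View pics/seat.png

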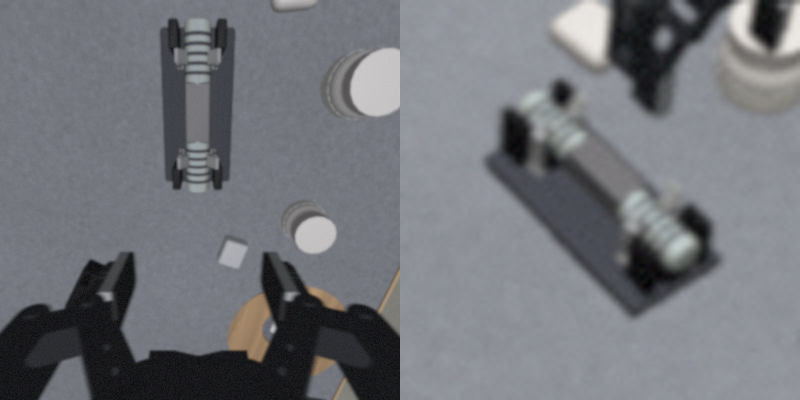

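The seat view shows the microphone lying in both slots, rows 19–191 over the plate's rows 28–181, so it is centred with all four fingers round it. On to the dial; the view budget is now used, so I'll measure it numerically.

```bash
python3 -c "
from h import *
todo([.557,.272,.215])"
```

```text
pos [ 0.6528 -0.0665  0.1928] R [[-0.205, 0.979, -0.001], [0.979, 0.205, 0.001], [0.001, -0.0, -1.0]] clk 16.4 open 0.9745798868458483 F [-0.4  0.4  0.4]
shift u [ 2.924 -0.204 -0.183]
```

Request:
carry_out([
  [1, [0.3, -0.08, -0.05], [0, 0, 0]],
  [1, [0.37, -0.08, -0.05], [0, 0, 0]],
  [1, [0.37, -0.04, -0.05], [0, 0, 0]],
  [1, [0.38, 0, -0.03], [0, 0, 0]],
  [1, [0.38, 0, 0], [0, 0, 0]],
  [1, [0.38, 0, 0], [0, 0, 0]],
  [1, [0.38, 0, 0], [0, 0, 0]],
  [1, [0.36, 0, 0], [0, 0, 0]],
  [1, [0, 0, 0], [0, 0, -1]],
  [1, [0, 0, 0], [0, 0, -1]],
  [1, [0, 0, 0], [0, 0, -1]],
  [1, [0, 0, 0], [0, 0, -1]],
], squeeze=30)

```text
clock: 17.6
ee_pos: [0.5561, 0.2733, 0.2147]
orientation: [-0.0, 0.388, 0.922, 0.0]
wrist_force: [-1.2, -0.3, -0.1]
opening: 1.0
grip_force: 0.0
```

Request:
carry_out([
  [1, [0, 0, 0], [0, 0, -1]],
  [1, [0, 0, 0], [0, 0, -1]],
  [1, [0, 0, 0], [0, 0, -1]],
  [1, [0, 0, 0], [0, 0, -1]],
  [1, [0, 0, 0], [0, 0, 0]],
  [1, [0, 0, 0], [0, 0, 0]],
])

```text
clock: 18.2
ee_pos: [0.5566, 0.2726, 0.2148]
orientation: [-0.0, 0.124, 0.992, 0.0]
wrist_force: [-0.2, -1.1, 0.8]
opening: 1.002
grip_force: 0.0
```

```bash
cat > dial.py <<'E'
from h import *
def unwarp(c,ctr,z,half=.055,n=440):
    """top-down patch of plane z: column=+y to left, row up=+x"""
    g=np.linspace(half,-half,n); X,Y=np.meshgrid(ctr[0]+g,ctr[1]+g,indexing='ij')
    P=np.stack([X,Y,np.full_like(X,z)],-1)@c["R"].T+c["t"]
    return cv2.remap(c["frame"],(c["fx"]*P[...,0]/P[...,2]+c["cx"]).astype(np.float32),(c["fy"]*P[...,1]/P[...,2]+c["cy"]).astype(np.float32),cv2.INTER_CUBIC)
E
python3 - <<'E'
from dial import *
c=snap('wrist','d0.png'); print(pose()[0],pose()[2]['q'].round(2),proj(c,[.489,.289,.06]))
f=c['frame']; g=cv2.cvtColor(f,cv2.COLOR_BGR2GRAY)
u,v=map(int,proj(c,[.489,.289,.06]))
x0,y0=u-90,v-90; y0=max(y0,0)
sub=g[y0:v+90,x0:u+90]
print(np.percentile(sub,[1,10,50,90,99]))
for nm,m in(('dark',sub<50),('white',sub>165)):
    n,l,st,ce=cv2.connectedComponentsWithStats(m.astype(np.uint8))
    for i in range(1,n):
        if st[i,4]>8: print(nm,(ce[i]+[x0,y0]).round(1),st[i,2:])
E
```

```text
[0.55668036 0.27250126 0.2148315 ] [0.24 0.16 0.13 1.54 0.   0.49] (np.float64(317.0969397344507), np.float64(117.47170196463681))
[ 53. 103. 116. 126. 165.]
white [324.5  76. ] [ 2  7 14]
white [304.4  80.3] [ 4  7 17]
white [343.5  83.6] [ 4  6 15]
white [356.5  99.5] [ 6  4 16]
white [323.6 111.4] [ 9  5 19]
white [283.5 114.5] [ 6  2 12]
white [314.7 115.4] [ 8  6 17]
white [343.4 122.2] [14  5 52]
white [358.9 120.1] [ 5  3 12]
white [288. 134.] [ 5  3 11]
white [351.7 138.6] [ 5  4 11]
white [300.7 148.9] [ 4  5 10]
white [337.1 151.4] [3 4 9]
white [318.2 162.1] [15 17 75]
```

Run:
```python
from dial import *
c=load('wrist'); g=cv2.cvtColor(c['frame'],cv2.COLOR_BGR2GRAY)
T=[(324.5,76),(304.4,80.3),(343.5,83.6),(356.5,99.5),(283.5,114.5),(358.9,120.1),(288,134),(351.7,138.6),(300.7,148.9),(337.1,151.4)]
P=np.array([ray(c,*t,.045)[:2] for t in T])
A=np.c_[2*P,np.ones(len(P))]; s=np.linalg.lstsq(A,(P**2).sum(1),rcond=None)[0]; ctr=s[:2]; r=np.sqrt(s[2]+ctr@ctr)
res=np.linalg.norm(P-ctr,axis=1); print('axis',ctr,'r',r,res.round(4))
ang=lambda p:np.degrees(np.arctan2(*(p-ctr)[::-1]))
print('ticks',np.sort([ang(p) for p in P]).round(1))
m=(g>150); ys,xs=np.nonzero(m[150:176,305:332]); tri=np.array([ray(c,x+305,y+150,.045)[:2] for y,x in zip(ys,xs)])
tc=tri.mean(0); print('tri',ang(tc),np.linalg.norm(tc-ctr),np.linalg.norm(tri-ctr,axis=1).min())
n,l,st,ce=cv2.connectedComponentsWithStats(m.astype(np.uint8)); i=l[122,343]
ys,xs=np.nonzero(l==i); L=np.array([ray(c,x,y,.07)[:2] for y,x in zip(ys,xs)])
print('line',ang(L.mean(0)),np.linalg.norm(L-ctr,axis=1).min(),np.linalg.norm(L-ctr,axis=1).max(),np.linalg.eigh(np.cov((L-L.mean(0)).T))[1][:,1])
# knob top outline at z=.096, bright on top
ku,kv=proj(c,[*ctr,.096]); print('knob px',ku,kv)
U=unwarp(c,ctr,.096,.016,33); print(cv2.cvtColor(U,cv2.COLOR_BGR2GRAY)[::2,::2])
np.save('dial.npy',ctr)
```

```text
axis [0.49053121 0.29321529] r 0.039795241811330505 [0.0399 0.0397 0.0396 0.0402 0.0398 0.0397 0.0396 0.0395 0.04   0.0399]
ticks [-168.6 -108.3  -78.5  -48.4   11.4   41.6   71.4  101.5  131.3  161.3]
tri -18.76814288611906 0.047248795594303984 0.03554933287567972
line 66.08724211615315 0.014103888992168587 0.028083116052654646 [0.38882843 0.92131018]
knob px 322.0842514396223 120.03658953524561
[[ 55  50  53  54  58  49  53  52  54  55  55  51  55  54  50  51  52]
 [ 52  49  54  53  50  51  53  56  56  55  55  54  51  54  55  51  53]
 [ 51  54  53  53  52  66  84 113 122 104  91  61  55  53  53  54  55]
 [ 56  55  57  54  88 135 156 163 166 164 158 131  78  52  54  53  54]
 [139  87  61  75 139 162 164 162 161 164 162 149  95  58  51  54  53]
 [210 200 145 133 158 161 161 162 162 161 142  94  92 114  56  53  54]
 [174 204 166 155 164 165 163 163 160 138  85 103 152 155  92  58  54]
 [ 62  97 120 162 164 165 164 165 145  86 109 152 162 162 116  59  57]
 [ 54  58 118 162 162 163 163 161 150 137 157 160 160 161 115  54  54]
 [ 55  57 104 161 161 162 163 163 162 162 163 163 161 162 116  60  57]
 [ 57  54  84 154 163 163 163 165 163 164 163 166 165 155  95  56  58]
 [ 57  57  66 134 165 165 166 168 163 164 166 166 165 134  66  58  56]
 [ 54  57  56  74 146 163 166 163 166 164 164 162 147  88  58  58  63]
 [ 57  59  57  56  83 132 158 162 163 162 159 129  84  61  55  59  58]
 [ 59  56  57  60  58  64  91 115 122 109  99  65  59  60  58  56  57]
 [ 58  57  59  57  58  57  59  61  60  58  60  59  56  59  61  56  59]
 [ 56  60  56  59  60  58  59  63  57  60  60  57  60  58  61  60  61]]
```

```bash
python3 -c "
from h import *
todo([*np.load('dial.npy'),.046],np.radians(165.8))"
```

```text
pos [0.5567 0.2725 0.2148] R [[-0.969, 0.247, -0.0], [0.247, 0.969, 0.0], [0.0, 0.0, -1.0]] clk 18.25 open 0.9999555823847662 F [ 0.   0.  -0.5]
shift u [0.577 0.031 1.407]
tool-z turn u (8deg) -0.009505375994835827
```

Request:
carry_out([
  [1, [0.2, 0.03, 0], [0, 0, 0]],
  [1, [0.25, 0, 0], [0, 0, 0]],
  [1, [0.13, 0, 0], [0, 0, 0]],
  [1, [0, 0, 0.2], [0, 0, 0]],
  [1, [0, 0, 0.3], [0, 0, 0]],
  [1, [0, 0, 0.3], [0, 0, 0]],
  [1, [0, 0, 0.2], [0, 0, 0]],
  [1, [0, 0, 0], [0, 0, 0]],
  [1, [0, 0, 0], [0, 0, 0]],
])

```text
clock: 19.15
ee_pos: [0.4904, 0.2925, 0.0955]
orientation: [-0.0, 0.123, 0.992, 0.0]
wrist_force: [0.5, 0.3, 0.1]
opening: 1.001
grip_force: 0.0
```

```bash
python3 -c "
from h import *
todo([*np.load('dial.npy'),.046])"
```

```text
pos [0.4904 0.2925 0.0955] R [[-0.97, 0.245, -0.0], [0.245, 0.97, 0.0], [0.0, 0.0, -1.0]] clk 19.15 open 1.0005843562620873 F [0.5 0.3 0.1]
shift u [0.    0.006 0.413]
```

Request:
carry_out([
  [1, [0, 0.005, 0.15], [0, 0, 0]],
  [1, [0, 0, 0.15], [0, 0, 0]],
  [1, [0, 0, 0.11], [0, 0, 0]],
  [1, [0, 0, 0], [0, 0, 0]],
  [0.5, [0, 0, 0], [0, 0, 0]],
  [0.5, [0, 0, 0], [0, 0, 0]],
  [0.5, [0, 0, 0], [0, 0, 0]],
  [0.5, [0, 0, 0], [0, 0, 0]],
  [0.5, [0, 0, 0], [0, 0, 0]],
  [0.5, [0, 0, 0], [0, 0, 0]],
])

```text
clock: 20.15
ee_pos: [0.4915, 0.293, 0.0474]
orientation: [0.001, 0.123, 0.992, 0.0]
wrist_force: [-2.4, -2.1, 6.2]
opening: 0.657
grip_force: 31.3
```

Gripped (opening 0.657, about 57 mm). Turning 84.9° clockwise (10.6 units).

Request:
carry_out([
  [0.5, [0, 0, 0], [0, 0, 0.6]],
  [0.5, [0, 0, 0], [0, 0, 1]],
  [0.5, [0, 0, 0], [0, 0, 1]],
  [0.5, [0, 0, 0], [0, 0, 1]],
  [0.5, [0, 0, 0], [0, 0, 1]],
  [0.5, [0, 0, 0], [0, 0, 1]],
  [0.5, [0, 0, 0], [0, 0, 1]],
  [0.5, [0, 0, 0], [0, 0, 1]],
  [0.5, [0, 0, 0], [0, 0, 1]],
  [0.5, [0, 0, 0], [0, 0, 1]],
  [0.5, [0, 0, 0], [0, 0, 1]],
  [0.5, [0, 0, 0], [0, 0, 0]],
])

```text
clock: 21.35
ee_pos: [0.49, 0.2921, 0.0474]
orientation: [0.0, 0.762, 0.648, -0.001]
wrist_force: [-9.8, -7.3, 12.8]
opening: 0.655
grip_force: 32.1
```

Request:
carry_out([
  [0.5, [0, 0, 0], [0, 0, 0]],
  [0.5, [0, 0, 0], [0, 0, 0]],
  [1, [0, 0, 0], [0, 0, 0]],
  [1, [0, 0, 0], [0, 0, 0]],
  [1, [0, 0, 0], [0, 0, 0]],
  [1, [0, 0, 0], [0, 0, 0]],
  [1, [0, 0, 0], [0, 0, 0]],
  [1, [0, 0, -0.15], [0, 0, 0]],
  [1, [0, 0, -0.3], [0, 0, 0]],
  [1, [0, 0, -0.35], [0, 0, 0]],
  [1, [0, 0, -0.35], [0, 0, 0]],
  [1, [0, 0, -0.25], [0, 0, 0]],
])

```text
clock: 22.55
ee_pos: [0.4912, 0.2932, 0.2168]
orientation: [0.001, 0.76, 0.65, 0.001]
wrist_force: [0.7, -0.3, -0.0]
opening: 0.995
grip_force: 0.0
```

Request:
carry_out([
  [1, [-0.3, 0, 0], [0, 0, 0]],
  [1, [-0.28, 0, 0], [0, 0, 0]],
  [1, [0, 0, 0], [0, 0, 0]],
  [1, [0, 0, 0], [0, 0, 0]],
])

```text
clock: 22.95
ee_pos: [0.4801, 0.2239, 0.2138]
orientation: [0.0, 0.76, 0.65, 0.0]
wrist_force: [0.2, 0.8, 0.0]
opening: 1.002
grip_force: 0.0
```

Run:
```python
from dial import *
c=snap('wrist','d1.png'); p,R,s=pose(); print(p,s['q'].round(2),s['clock'])
g=cv2.cvtColor(c['frame'],cv2.COLOR_BGR2GRAY); m=(g>150).astype(np.uint8)
c0=np.load('dial.npy'); n,l,st,ce=cv2.connectedComponentsWithStats(m)
T=[];L=[]
for i in range(1,n):
    q=ray(c,*ce[i],.045)[:2]; r=np.linalg.norm(q-c0)
    if r<.06 and st[i,4]>6: L.append((i,st[i,2:].tolist(),ce[i].round(1).tolist(),round(r,4)))
    if .037<r<.043 and st[i,4]<40: T.append(q)
T=np.array(T); A=np.c_[2*T,np.ones(len(T))]; s=np.linalg.lstsq(A,(T**2).sum(1),rcond=None)[0]; ctr=s[:2]; print('axis',ctr,np.sqrt(s[2]+ctr@ctr))
ang=lambda q:np.degrees(np.arctan2(*(q-ctr)[::-1]))
print('ticks',np.sort([ang(q) for q in T]).round(1))
for i,a,b,r in L:
    ys,xs=np.nonzero(l==i); Q=np.array([ray(c,x,y,.07)[:2] for y,x in zip(ys,xs)])
    rr=np.linalg.norm(Q-ctr,axis=1); q=ray(c,*b,.045)[:2]
    print(a,b,'z70: ang',ang(Q.mean(0)).round(1),rr.min().round(4),rr.max().round(4),' z45 ang',ang(q).round(1),np.linalg.norm(q-ctr).round(4))
U=unwarp(c,ctr,.096,.016,33); print(cv2.cvtColor(U,cv2.COLOR_BGR2GRAY)[::2,::2])
```

```text
[0.48002999 0.22445534 0.2137228 ] [ 0.19 -0.11 -0.15  1.53  0.    1.92] 23.0
axis [0.49061206 0.29351104] 0.039890746336888244
ticks [-168.3 -108.6  -78.7  -48.4   11.3   41.3   71.6  101.5  131.5  161.7]
[4, 8, 26] [323.4, 75.6] z70: ang 71.7 0.0348 0.0409  z45 ang 71.5 0.04
[5, 7, 25] [303.0, 78.0] z70: ang 100.8 0.0345 0.0406  z45 ang 101.5 0.0397
[7, 7, 25] [342.0, 85.0] z70: ang 42.3 0.0344 0.0407  z45 ang 41.3 0.0398
[6, 6, 23] [286.5, 90.6] z70: ang 130.1 0.0344 0.0407  z45 ang 131.6 0.04
[7, 4, 22] [353.2, 102.6] z70: ang 12.9 0.0339 0.0401  z45 ang 11.3 0.0399
[26, 27, 465] [316.2, 118.6] z70: ang -140.0 0.0002 0.0136  z45 ang -120.0 0.0022
[7, 4, 21] [279.1, 110.2] z70: ang 159.9 0.0339 0.0398  z45 ang 161.7 0.0398
[21, 17, 146] [361.4, 124.2] z70: ang -16.9 0.0323 0.0513  z45 ang -18.4 0.0476
[15, 6, 64] [338.8, 121.7] z70: ang -18.7 0.0148 0.0287  z45 ang -21.7 0.0236
[7, 4, 21] [281.9, 130.5] z70: ang -169.9 0.0328 0.0394  z45 ang -168.2 0.0399
[6, 5, 17] [345.6, 141.1] z70: ang -47.0 0.0333 0.0391  z45 ang -48.4 0.0399
[3, 7, 18] [310.9, 154.2] z70: ang -108.7 0.0325 0
[... 611 characters left out ...]
105 163 166 165 165 166 151  87 110 155 166 163 119  59  56]
 [ 59  59 123 162 165 164 162 164 156 131 155 163 161 163 112  55  58]
 [ 60  59 106 162 161 163 164 163 163 163 163 165 163 165 115  60  56]
 [ 56  59  84 159 165 164 165 166 166 164 167 166 167 160  96  58  56]
 [ 59  61  66 133 167 167 168 167 167 167 164 167 167 134  64  60  58]
 [ 60  59  58  81 145 164 165 166 166 167 166 162 147  83  60  59  58]
 [ 59  63  59  57  84 134 153 165 162 160 159 128  85  56  58  55  60]
 [ 58  59  60  59  60  65  90 119 122 110  97  66  60  55  59  60  58]
 [ 57  59  61  57  58  57  59  62  63  59  59  57  57  60  57  56  57]
 [ 57  59  57  60  62  58  59  58  57  59  58  62  57  60  58  59  58]]
```

Ring line at −18.7°, triangle at −18.5°, and the inner line is unchanged. Handing in.

```bash
python3 -c "
from plant import env
print(env.sign_off())"
```

```text
the job is handed in; nothing more can be done
None
```

The job is handed in at about 23 s: the microphone is fully down and held by the fingers at both ends of the holder, and the outer ring's line points at the triangle to within about 0.2°, with the inner knob unmoved.

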